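# Lift the fat capacitor off the board with the insulated tongs

### The job

The fat capacitor standing on the circuit board may still be charged, so do not touch it with the gripper: take the sprung plastic tongs from their rest, close their jaws on the capacitor and lift it, upright, until its underside is about 10 cm above the board. Finish while still holding it there, steady in the squeezed tongs; put nothing down, and leave the other parts on the board and bench where they are.

Things in the scene. Friction and masses are not known exactly. Their poses are not given: they have to be found in the camera images.
- tongs_grip (a point): Sprung tongs of white plastic, black rubber jaws, level on their rest: two arms side by side, 24 mm tall. This point: half-way between the arms and half-way up, at the ribbed flats to be squeezed. x: towards the jaws; y: across, the squeezing direction; z up. Pivot 80 mm behind (-x), middle of jaws 95 mm ahead; overall 204 mm long. 0.11 kg, balanced within 20 mm of this point.
- tongs_pivot (a point): Pivot of the tongs, half-way up. Width outside the ribbed flats: 59 mm open (jaw edges 70 mm apart), 51 mm lightly squeezed for carrying (jaw edges 55 mm apart), 33 mm closed on the fat capacitor, 25 mm with the jaws met; parallel at 43 mm. The spring pushes back about 6 N a side when open, 12 N closed on the capacitor; let go, they open by themselves.
- tongs_tip (a point): Middle between the tongs' jaws, half-way up (same axes as tongs_grip). Each jaw is a shallow upright V of two rubber plates 24 mm tall and together 36 mm long, so it centres a round thing.
- jaw_left: The tongs' arm and jaw on the +y side of the tongs; origin on the pivot axis, level with the underside of the tongs.
- jaw_right: The tongs' arm and jaw on the -y side of the tongs; origin as for jaw_left.
- rest: Low grey rest fixed to the bench, base 150 x 80 x 4 mm with two cross bars 18 mm high, 55 mm before and behind its middle, on which the tongs lie (underside of the tongs 18 mm above the bench). Origin: middle of its underside, on the bench; x axis roughly along the tongs.
- board: Tan circuit board 100 x 240 mm on short posts, fixed, top face 24 mm above the bench. Origin: under its middle, on the bench; x across its short side, away from the robot; y along it. On it in a row along y, about 80 mm apart in changing order: fat capacitor, slim capacitor, coil. Tongs pointing along the board's x axis have room between the neighbours.
- cap_center (a point): The fat capacitor: dark upright can with silver top, 30 mm in diameter, 50 mm tall, the largest part on the board; the point is at its centre, 25 mm above its underside. z axis: up along the can. It stands loose; mass about 45 g.
- cap: The same fat capacitor; origin at the middle of its underside.
- slim_center (a point): Slim dark capacitor standing on the board, 18 mm in diameter, 36 mm tall; point at its centre. Leave it alone.
- coil_center (a point): Copper ring-shaped coil lying flat on the board, 34 mm outside diameter, 14 mm tall; point at its centre. Leave it alone.
- screwdriver_grip (a point): Screwdriver lying on the bench beyond the board; point in its handle. Leave it alone.
- spool: Aluminium spool 60 mm in diameter, 50 mm tall, on the bench; origin under its middle. Leave it alone.
- jar: Small amber jar 50 mm in diameter, 60 mm tall; origin under its middle. Leave it alone.
- bits: Grey divided tray 120 x 160 x 35 mm; origin under its middle. Leave it alone.
- heatsink: Aluminium block 60 x 50 x 12 mm lying on the bench; origin under its middle. Leave it alone.
Not all that is in view belongs to the job. Leave any green or red look-alike of the part that bears tongs_grip alone.

How it is judged:
By the outcome, as a careful person would: the job done as asked, in the order asked, and still so for the second after the job is handed in, while the arm keeps its last pose, push and grip.
It also fails if it takes over 38 s, if anything falls off the work surface, if the arm or the gripper's body presses on something with over 40 N, if the wrist force passes 120 N, or if a joint passes its speed limit or range.

### The arm

A 6-joint arm with a two-finger parallel gripper is mounted at the origin on the work surface. World frame = base frame: x ahead of the robot, y to its left, z up, the work surface at z = 0. Lengths are in m, angles in rad, forces in N, time in s.
With the tool pointing down it reaches from about 0.35 to 0.775 m from the base axis. Payload 5.5 kg.
Tool frame: the origin (TCP) lies at the very end of the fingers, on their centre line; the grasp point (between the pads) lies 19 mm behind it (env.grip_depth is the distance from the TCP to the grasp point, in m); z points along the fingers, y is the direction in which the jaws open and shut (so a half turn about z gives the same grasp; the last joint's range is limited). The gripper opens to 85 mm and grips with 20 to 120 N. Pads are 22 mm wide; open, the fingers measure 114 mm over their backs; the gripper's body (76 mm by 85 mm) begins 54 mm behind the grasp point. The pads swing forward as they close: fully open they stand 13 mm farther back than shut.
Start: joints at [1.201, 0.313, 0.046, 1.304, 0, 1.431], TCP at [0.131, 0.56, 0.205] pointing down, gripper open.
Joint ranges: [-2.76, 2.76], [-0.86, 1.69], [-1.03, 1.26], [-2.2, 2.34], [-1.47, 1.5], [-3.14, 3.14]. Speed limits (rad/s): [2.57, 2.57, 3.14, 3.14, 3.14, 3.14].

### API

Orientations are given as a unit quaternion [w, x, y, z].
In Python, from workcell import env gives the robot as it stands.
- The arm moves only by the tool step_arm, never from a script. Its argument "series" is a list of rows, each a list of 3 entries, a list of its own where there are three numbers: the shift along the world's x, y, z in cm, then the turn about the world's z in rad, then the closure in counts, from 0 (fully open) to 255 (shut). A call has 1 to 5 rows; each row is the pose to reach, as a shift and turn from the pose measured when the call began; what a row does not reach only later rows make up. A row lasts 1/8 s, in which the tool goes at most 62.5 mm and 10.7 degrees, less where a joint would pass 70% of its speed; a pose out of reach is approached as far as the arm can. A call with a gripper value outside its range is refused whole. The fingers move at their own pace and stop on an object; "newtons" is the grip in N (left out, the last holds). Time passes only in rows, so rows that repeat a pose let the fingers close. It gives the time, the measured TCP pose, the force and the opening at its end, in the units of the state.
- env.get_state(): the state, without advancing time (a new reading comes with each control period).
- env.read_camera(name): name is "side" or "top" or "wrist"; returns a dict with "frame" (420x560x3 uint8, red, green, blue), "vertical_fov" (degrees; the focal length in pixels is half the picture's height over the tangent of half this angle, whatever the lens; pixels are square), "cx", "cy" (the principal point, pixels), "camera_from_world" (4x4, takes a point from world to camera coordinates). Camera axes: x right, y down, z forward; pixel columns grow to the right and rows downward; lengths in m; the calibration is good to about 2 mm. A picture is of the moment at which its call begins. There is no depth.
- env.hand_in(): hands the job in, once; it reports no verdict.
The state is a dict: "clock": time; "joint_pos": joint angles; "qvel": joint speeds; "tau": joint torques, N m; "tcp_pos": TCP position; "orientation": TCP orientation; "wrist_force": force on the tool from outside, world axes, zero at the start; "ft_torque": the same for the moment, N m; "finger_gap": finger opening in m.
Only numpy, scipy, OpenCV 4.12 (cv2) and the standard library are available. Lean on these libraries where they do the work, as an engineer would, in place of code of your own. Each camera call takes 0.05 s, during which the arm holds its last target.

## Working session

There is one attempt and no reset: what is moved stays moved. The work goes in short steps, Python scripts to look and compute and a tool call to move; the robot and the scene stay as the last step left them, time stands still between calls to the robot, and variables do not carry over. Pictures are saved under pics/ and viewed, and the job is handed in when it is done.

Besides the shell and the picture viewer there is one more tool, called after "Emit:" as a command line: name --argument value ..., lists and objects as JSON in quotes. step_arm: Moves the arm, as the interface text tells. Its arguments: {"type":"object","properties":{"series":{"type":"array"},"newtons":{"type":"number"}},"required":["series"]}

```bash
mkdir -p pics; ls; cat > h.py <<'E'
import numpy as np, cv2, sys
from workcell import env
def cam(n,save=None):
    c=env.read_camera(n); 
    if save: cv2.imwrite('pics/'+save,c['frame'][:,:,::-1])
    return c
def K(c):
    f=c['frame'].shape[0]/2/np.tan(np.radians(c['vertical_fov'])/2)
    return f
def ray(c,u,v):
    T=np.array(c['camera_from_world']);R=T[:3,:3];o=-R.T@T[:3,3];f=K(c)
    d=R.T@np.array([(u-c['cx'])/f,(v-c['cy'])/f,1.]);return o,d/np.linalg.norm(d)
def onz(c,u,v,z):
    o,d=ray(c,u,v);return o+d*(z-o[2])/d[2]
def proj(c,p):
    T=np.array(c['camera_from_world']);q=T[:3,:3]@np.array(p)+T[:3,3];f=K(c)
    return c['cx']+f*q[0]/q[2],c['cy']+f*q[1]/q[2]
E
python3 - <<'E'
from h import *
print(env.get_state())
for n in ['side','top','wrist']:
    c=cam(n,n+'0.png');T=np.array(c['camera_from_world']);print(n,c['vertical_fov'],c['cx'],c['cy'],(-T[:3,:3].T@T[:3,3]).round(3),T[2,:3].round(2))
E
```

```text
pics
{'clock': 0.0, 'joint_pos': array([1.20142186e+00, 3.14005951e-01, 4.49752710e-02, 1.30358021e+00,
       3.33784254e-06, 1.43116739e+00]), 'qvel': array([-0.00010471,  0.00160187, -0.00120041, -0.00104421,  0.00010912,
        0.00124591]), 'tau': array([-4.98604113e-04, -4.80626392e+01,  2.98534083e+01,  1.93573436e-02,
       -1.61963853e-04,  5.07568046e-06]), 'tcp_pos': array([0.1307681 , 0.55936658, 0.20410423]), 'orientation': array([-2.30035220e-04,  1.14620247e-01,  9.93408967e-01, -8.77636655e-04]), 'wrist_force': array([-0.159883  ,  0.28183081, -0.35730834]), 'ft_torque': array([0.0017783 , 0.00643271, 0.00997138]), 'finger_gap': 0.08546351481047502}
side 43.5071152022261 278.6440401720324 205.54944725339644 [ 0.034 -1.16   0.795] [ 0.33  0.8  -0.5 ]
top 42.336729359025234 269.94901071906304 202.51401818905265 [ 0.353 -0.008  1.855] [ 0.09  0.   -1.  ]
wrist 68.3971018148252 280.4690020632937 207.41922642610254 [0.053 0.578 0.373] [ 0.3  -0.07 -0.95]
```

View pics/side0.png

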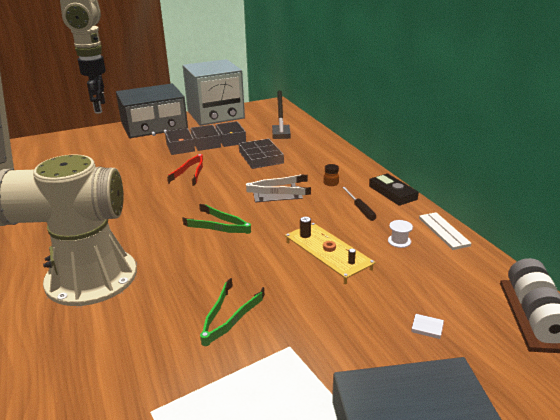

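View pics/top0.png

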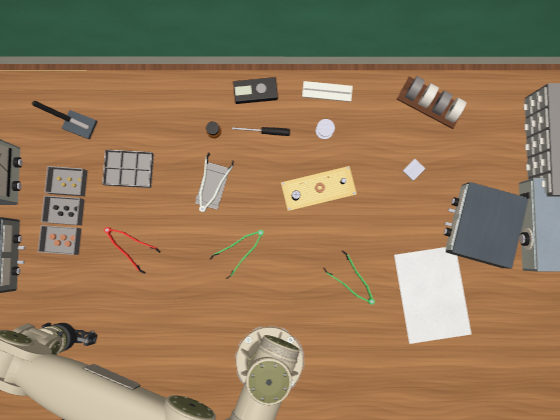

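View pics/wrist0.png

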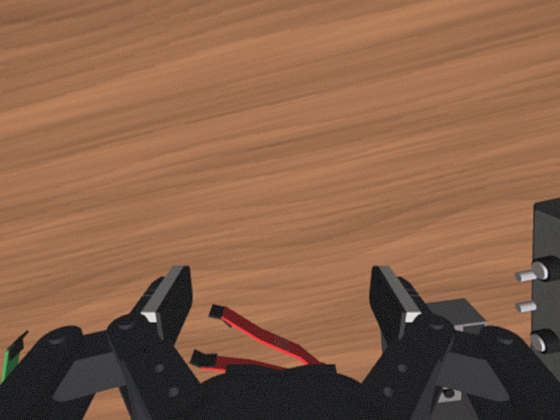

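The side view shows white tongs on the grey rest at (278,187), with green look-alikes at (217,220) and (232,312) and a red one at (187,168). In the top view the white tongs' pivot is at (202,209) and their jaws at (208,155) and (232,163). The board is at (319,188), and the fat capacitor is at its left end, (324,196). The white pair on the rest fits the description. I'll confirm it in one enlarged crop.

```bash
python3 - <<'E'
from h import *
t=cv2.imread('pics/top0.png');s=cv2.imread('pics/side0.png')
a=cv2.resize(t[140:225,180:370],None,fx=4,fy=4,interpolation=cv2.INTER_CUBIC)
b=cv2.resize(s[165:215,230:420],None,fx=4,fy=4,interpolation=cv2.INTER_CUBIC)
cv2.imwrite('pics/crop0.png',np.vstack([a,b]))
c=cam('top')
for n,u,v,z in [('pivot',202,209,.03),('jawL',208,155,.03),('jawR',232,163,.03),('cap',323.5,195.5,.074),('slim',343.5,181.5,.06),('coil',319.7,187.5,.038)]:
    print(n,onz(c,u,v,z).round(3))
E
```

```text
pivot [0.501 0.229 0.03 ]
jawL [0.686 0.211 0.03 ]
jawR [0.659 0.129 0.03 ]
cap [ 0.543 -0.177  0.074]
slim [ 0.591 -0.246  0.06 ]
coil [ 0.574 -0.168  0.038]
```

View pics/crop0.png

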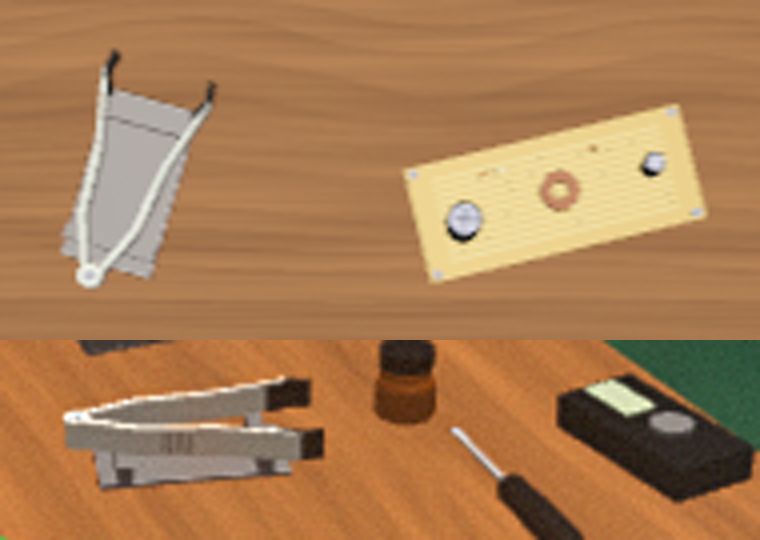

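The crop confirms the white tongs: black jaws, pivot at top-view (202,209), lying on the grey rest. The fat capacitor is at the left (+y) end of the board, about (296,194). The coil is in the middle at (320,187), and the slim capacitor is at (344,180). Next I'll move behind and above the tongs for a wrist view.

Emit:
step_arm --series '[[[4, -3.5, 0.5], -0.05, 0], [[8.5, -7.5, 1], -0.1, 0], [[13, -11.5, 2], -0.1, 0], [[17.5, -15.5, 2], -0.1, 0], [[22, -19.5, 2], -0.1, 0]]'

```text
clock: 0.82
tcp_pos: [0.3521, 0.3632, 0.2246]
orientation: [0.0, 0.164, 0.986, -0.0]
wrist_force: [0.1, 0.7, -0.7]
finger_gap: 0.0859
```

Emit:
step_arm --series '[[[4.5, -4, 0], 0, 0], [[9, -8, 0], 0, 0], [[13, -11.5, 0], 0, 0], [[16, -14, 0], 0, 0], [[16, -14, 0], 0, 0]]'

```text
clock: 1.45
tcp_pos: [0.5139, 0.2211, 0.2238]
orientation: [-0.0, 0.166, 0.986, -0.001]
wrist_force: [-0.5, -0.4, 0.5]
finger_gap: 0.0854
```

```bash
python3 - <<'E'
from h import *
s=env.get_state();print(s['clock'],s['tcp_pos'],s['orientation'],s['joint_pos'])
c=cam('wrist','w1.png');T=np.array(c['camera_from_world']);print((-T[:3,:3].T@T[:3,3]).round(3))
np.save('w1.npy',c,allow_pickle=True)
E
```

```text
1.45 [0.51394272 0.22113838 0.22384396] [-1.39650976e-04  1.66125953e-01  9.86104386e-01 -5.37442717e-04] [ 2.63363396e-01  2.79173368e-01  4.53785953e-02  1.33770375e+00
 -8.60416442e-04  5.97163192e-01]
[0.438 0.248 0.393]
```

View pics/w1.png

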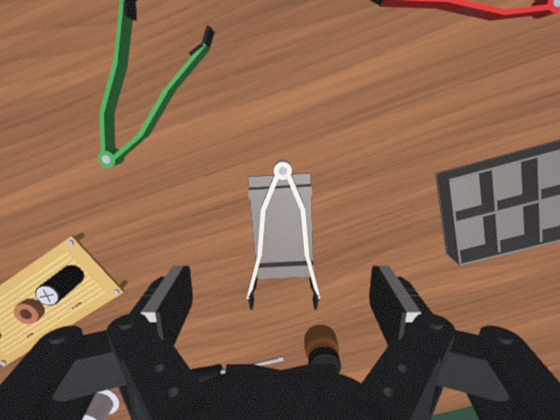

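The wrist view shows the tongs' pivot at (283,171), jaw tips near (250,300) and (317,300), and the rest under them. The fat capacitor's silver top is at (48,295). Now I'll measure precisely.

```bash
python3 - <<'E'
from h import *
c=np.load('w1.npy',allow_pickle=True).item()
im=c['frame'];hsv=cv2.cvtColor(im,cv2.COLOR_RGB2HSV)
w=((hsv[:,:,2]>185)&(hsv[:,:,1]<40)).astype(np.uint8);w[:,:200]=0;w[:,360:]=0;w[:150]=0;w[320:]=0
cv2.imwrite('pics/w1c.png',cv2.resize(im[150:320,200:360,::-1],None,fx=3.5,fy=3.5,interpolation=cv2.INTER_CUBIC))
ys,xs=np.nonzero(w);print(len(xs))
# arms per row
for r in range(165,305,8):
    x=xs[ys==r]
    if len(x):
        g=np.split(x,np.where(np.diff(x)>4)[0]+1);print(r,[(a[0],a[-1]) for a in g])
p=onz(c,283,171,.042);print('pivot',p.round(4))
l=onz(c,317,300,.042);r=onz(c,250,300,.042);m=(l+r)/2
print(l.round(4),r.round(4),np.linalg.norm(l-r),np.linalg.norm(m-p),np.degrees(np.arctan2(*(m-p)[1::-1])))
E
```

```text
1380
165 [(np.int64(276), np.int64(289))]
173 [(np.int64(274), np.int64(290))]
181 [(np.int64(272), np.int64(277)), (np.int64(288), np.int64(293))]
189 [(np.int64(269), np.int64(274)), (np.int64(291), np.int64(296))]
197 [(np.int64(266), np.int64(270)), (np.int64(295), np.int64(299))]
205 [(np.int64(262), np.int64(267)), (np.int64(298), np.int64(303))]
213 [(np.int64(260), np.int64(264)), (np.int64(301), np.int64(305))]
221 [(np.int64(260), np.int64(264)), (np.int64(301), np.int64(306))]
229 [(np.int64(259), np.int64(263)), (np.int64(302), np.int64(306))]
237 [(np.int64(258), np.int64(262)), (np.int64(303), np.int64(307))]
245 [(np.int64(258), np.int64(262)), (np.int64(304), np.int64(308))]
253 [(np.int64(257), np.int64(261)), (np.int64(304), np.int64(308))]
261 [(np.int64(256), np.int64(259)), (np.int64(307), np.int64(310))]
269 [(np.int64(254), np.int64(257)), (np.int64(309), np.int64(312))]
277 [(np.int64(252), np.int64(254)), (np.int64(311), np.int64(314))]
285 [(np.int64(250), np.int64(252)), (np.int64(314), np.int64(316))]
293 [(np.int64(248), np.int64(249)), (np.int64(317), np.int64(318))]
pivot [0.5057 0.2272 0.042 ]
[0.6841 0.2136 0.042 ] [0.6552 0.1297 0.042 ] 0.0887472155048585 0.17308504522428403 -18.70255662174215
```

View pics/w1c.png

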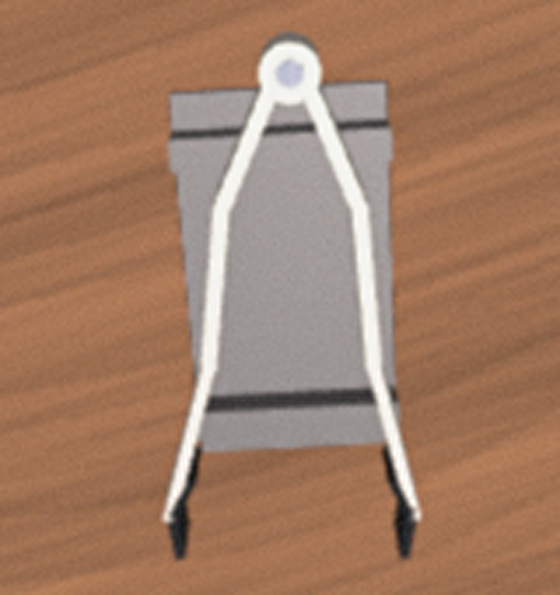

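```bash
python3 - <<'E'
from h import *
c=np.load('w1.npy',allow_pickle=True).item()
p=onz(c,283,171,.042);M=[]
for v,a,b in [(213,260,305),(229,259,306),(245,258,308),(261,256,310),(277,252,314),(285,250,316)]:
    A=onz(c,a-.5,v,.042);B=onz(c,b+.5,v,.042);m=(A+B)/2;M.append(m);d=m-p
    print(v,m.round(4),'w',np.linalg.norm(A-B).round(4),'d',np.linalg.norm(d).round(4),np.degrees(np.arctan2(d[1],d[0])).round(1))
M=np.array(M);d=(M-p)[:,:2].sum(0);d/=np.linalg.norm(d);print('axis deg',np.degrees(np.arctan2(d[1],d[0])),'grip',p[:2]+.08*d)
for q in [(283,171,.042)]: pass
t=cam('top');print('top proj pivot',proj(t,p),'jaw',proj(t,[.684,.2136,.042]))
# cap with top camera + wrist
print('cap top wrist',onz(c,47,295,.074).round(4),'top',onz(t,296.2,194.2,.074).round(4))
s=env.get_state();w,x,y,z=s['orientation'];ty=np.array([2*(x*y-w*z),1-2*(x*x+z*z)]);print('tool y deg',np.degrees(np.arctan2(ty[1],ty[0])))
E
```

```text
213 [0.5539 0.21   0.042 ] w 0.0553 d 0.0511 -19.6
229 [0.5735 0.2033 0.042 ] w 0.0587 d 0.0719 -19.4
245 [0.594  0.1969 0.042 ] w 0.0635 d 0.0933 -18.9
261 [0.615  0.1897 0.042 ] w 0.0697 d 0.1155 -18.9
277 [0.6367 0.1823 0.042 ] w 0.0813 d 0.1385 -18.9
285 [0.6479 0.1784 0.042 ] w 0.0872 d 0.1503 -18.9
axis deg -19.03385540526498 grip [0.58134048 0.2010983 ]
top proj pivot (np.float64(202.16294043326928), np.float64(207.44572285474192)) jaw (np.float64(206.80653153484096), np.float64(154.98757571879688))
cap top wrist [ 0.5496 -0.087   0.074 ] top [ 0.5469 -0.0871  0.074 ]
tool y deg 71.06190556917136
```

Emit:
step_arm --series '[[[4, -1.2, -2], 0, 0], [[6.7, -2, -6], 0, 0], [[6.7, -2, -11], 0, 0], [[6.7, -2, -15], 0, 0], [[6.7, -2, -15], 0, 0]]'

```text
clock: 2.17
tcp_pos: [0.5747, 0.2035, 0.0709]
orientation: [-0.004, 0.164, 0.987, -0.002]
wrist_force: [-0.2, 0.4, 0.9]
finger_gap: 0.0853
```

```bash
python3 - <<'E'
from h import *
s=env.get_state();print(s['clock'],s['tcp_pos'],s['orientation'],s['finger_gap'])
c=cam('wrist','w2.png');np.save('w2.npy',c,allow_pickle=True)
E
```

```text
2.175 [0.57469913 0.20348714 0.07094602] [-0.00427453  0.16359795  0.98651634 -0.00171888] 0.08525932011009725
```

View pics/w2.png

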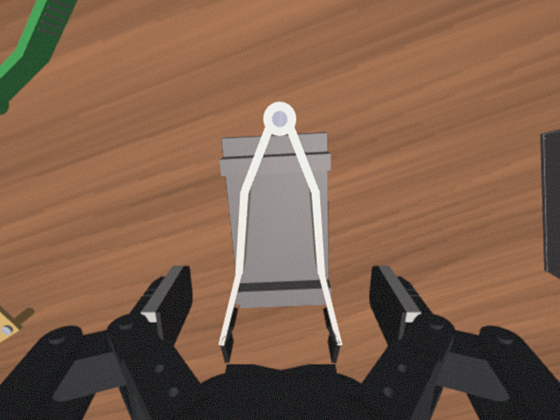

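The pivot is now at (280,119) and the jaws are centred on column 281, midway between the fingers.

```bash
python3 - <<'E'
from h import *
c=np.load('w2.npy',allow_pickle=True).item()
p=onz(c,280,119,.042);a=onz(c,223,343,.042);b=onz(c,338,343,.042);m=(a+b)/2;d=m-p
print(p,np.linalg.norm(d),np.degrees(np.arctan2(d[1],d[0])),p+.08*d/np.linalg.norm(d))
s=env.get_state();print(s['clock'],s['tcp_pos'],s['orientation'],s['finger_gap'])
E
```

```text
[0.50537028 0.22690652 0.042     ] 0.1689686000933761 -18.682636515040365 [0.58115487 0.20128045 0.042     ]
2.225 [0.57684339 0.20380276 0.07359986] [-2.10311524e-03  1.63660988e-01  9.86513988e-01 -8.99755069e-04] 0.08525094172618689
```

Emit:
step_arm --series '[[[0.4, -0.2, -2], 0, 0], [[0.4, -0.2, -5], 0, 0], [[0.4, -0.2, -6.4], 0, 0], [[0.4, -0.2, -6.4], 0, 0], [[0.4, -0.2, -6.4], 0, 0]]'

```text
clock: 2.85
tcp_pos: [0.582, 0.2022, 0.0113]
orientation: [-0.001, 0.164, 0.987, -0.0]
wrist_force: [0.2, 0.9, 0.5]
finger_gap: 0.0854
```

Emit:
step_arm --newtons 60 --series '[[[0, 0, -0.1], 0, 40], [[0, 0, -0.1], 0, 80], [[0, 0, -0.1], 0, 95], [[0, 0, -0.1], 0, 95], [[0, 0, -0.1], 0, 95]]'

```text
clock: 3.48
tcp_pos: [0.5828, 0.2017, 0.0119]
orientation: [0.0, 0.164, 0.987, -0.001]
wrist_force: [-1.3, -1.9, 7.9]
finger_gap: 0.0534
```

Emit:
step_arm --series '[[[0, 0, 0], 0, 102], [[0, 0, 0.1], 0, 102], [[0, 0, 0.2], 0, 102], [[0, 0, 0.3], 0, 102]]'

```text
clock: 3.98
tcp_pos: [0.5826, 0.2017, 0.0147]
orientation: [-0.0, 0.164, 0.987, -0.001]
wrist_force: [-0.2, -0.1, -0.3]
finger_gap: 0.0513
```

```bash
python3 - <<'E'
from h import *
s=env.get_state();print(s['clock'],s['tcp_pos'],s['wrist_force'],s['finger_gap'])
c=cam('wrist','w3.png')
E
```

```text
3.975 [0.58260426 0.20173209 0.01474578] [-0.23637119 -0.09429526 -0.29541253] 0.05132382547484471
```

View pics/w3.png

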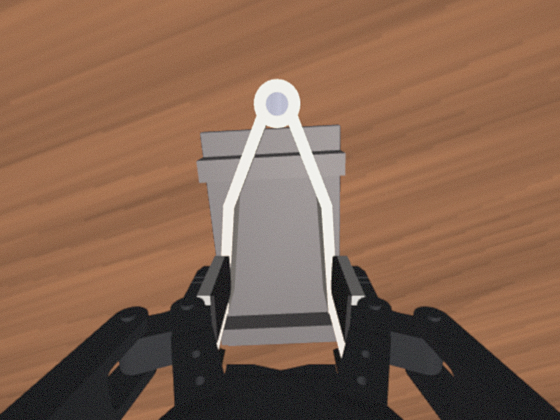

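Emit:
step_arm --series '[[[0, 0, 1], 0, 102], [[0, 0, 3], 0, 102], [[0, 0, 6], 0, 102], [[0, 0, 9], 0, 102], [[0, 0, 10], 0, 102]]'

```text
clock: 4.65
tcp_pos: [0.5842, 0.2021, 0.1176]
orientation: [0.002, 0.164, 0.987, 0.0]
wrist_force: [0.6, -0.3, 0.1]
finger_gap: 0.0512
```

```bash
python3 - <<'E'
from h import *
s=env.get_state();print(s['clock'],s['tcp_pos'],s['wrist_force'],s['ft_torque'],s['finger_gap'])
c=cam('wrist','w4.png');d=cam('side')
cv2.imwrite('pics/s4.png',cv2.resize(d['frame'][110:250,200:400,::-1],None,fx=4,fy=4,interpolation=cv2.INTER_CUBIC))
np.save('w4.npy',c,allow_pickle=True)
E
```

```text
4.65 [0.58416117 0.20211373 0.11761607] [ 0.62683902 -0.2900395   0.09797947] [0.02339729 0.01718691 0.01544547] 0.05118709274726976
```

View pics/w4.png

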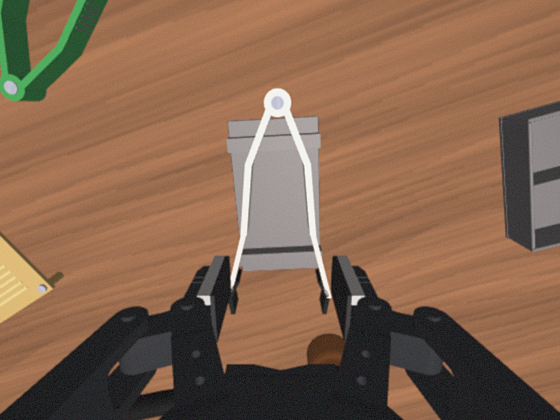

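View pics/s4.png

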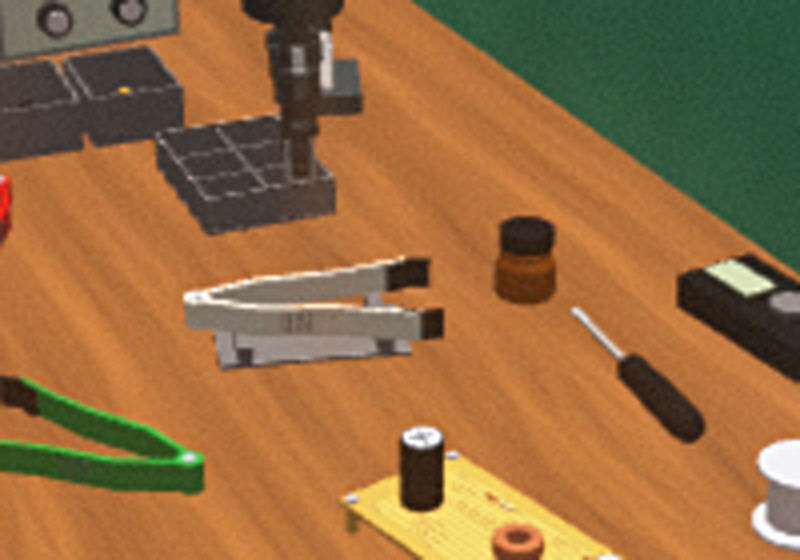

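The lift failed: the side crop shows the tongs still lying on their rest, with the gripper above them. I'll measure what happened.

```bash
python3 - <<'E'
from h import *
c=np.load('w4.npy',allow_pickle=True).item()
im=c['frame'];
def meas(c,im,pv):
    hsv=cv2.cvtColor(im,cv2.COLOR_RGB2HSV)
    w=((hsv[:,:,2]>185)&(hsv[:,:,1]<40));p=onz(c,*pv,.042);print('pivot',p.round(4))
    for r in range(pv[1]+20,300,12):
        x=np.nonzero(w[r])[0];x=x[(x>200)&(x<350)]
        if len(x)<4: continue
        A=onz(c,x[0]-.5,r,.042);B=onz(c,x[-1]+.5,r,.042);m=(A+B)/2;d=m-p
        print(r,x[0],x[-1],m.round(4),'w',np.linalg.norm(A-B).round(4),'d',np.linalg.norm(d).round(4),np.degrees(np.arctan2(d[1],d[0])).round(1))
meas(c,im,(277,102))
print(env.get_state()['tcp_pos'])
c3=dict(c);
# w3 : camera pose shifted by dz
im3=cv2.imread('pics/w3.png')[:,:,::-1].copy()
T=np.array(c['camera_from_world']).copy();R=T[:3,:3];o=-R.T@T[:3,3]+np.array([.58260-.58416,.20173-.20211,.01475-.11762]);T[:3,3]=-R@o;c3['camera_from_world']=T
meas(c3,im3,(276,103))
# finger tip projections in w3
for dy in (.0256,.030):
  for h in (0,.019,.038):
    a=np.radians(71);print(dy,h,[np.round(proj(c3,[.5826+sg*dy*np.cos(a),.2017+sg*dy*np.sin(a),.0147+h])) for sg in (1,-1)])
E
python3 - <<'E'
import cv2
im=cv2.imread('pics/w3.png');cv2.imwrite('pics/w3c.png',cv2.resize(im[200:400,160:400],None,fx=3,fy=3,interpolation=cv2.INTER_CUBIC))
E
```

```text
pivot [0.5047 0.2268 0.042 ]
122 260 294 [0.5184 0.2221 0.042 ] w 0.0267 d 0.0145 -19.0
134 255 298 [0.5267 0.2188 0.042 ] w 0.034 d 0.0234 -19.9
146 251 304 [0.5356 0.2165 0.042 ] w 0.0422 d 0.0326 -18.3
158 247 308 [0.5445 0.2135 0.042 ] w 0.0491 d 0.042 -18.4
170 244 311 [0.5536 0.2104 0.042 ] w 0.0545 d 0.0516 -18.5
182 243 312 [0.5629 0.2072 0.042 ] w 0.0568 d 0.0614 -18.6
194 243 313 [0.5726 0.2043 0.042 ] w 0.0583 d 0.0716 -18.3
206 242 313 [0.5823 0.2005 0.042 ] w 0.0599 d 0.0819 -18.7
218 241 314 [0.5924 0.1971 0.042 ] w 0.0624 d 0.0926 -18.7
230 240 315 [0.6027 0.1935 0.042 ] w 0.0649 d 0.1035 -18.7
242 239 317 [0.6134 0.1903 0.042 ] w 0.0684 d 0.1147 -18.6
254 237 320 [0.6245 0.187  0.042 ] w 0.0737 d 0.1262 -18.4
266 234 322 [0.6355 0.1827 0.042 ] w 0.0791 d 0.138 -18.6
278 231 325 [0.647  0.1788 0.042 ] w 0.0857 d 0.1502 -18.6
[0.58359838 0.20195041 0.11627301]
pivot [0.5046 0.2265 0.042 ]
123 254 300 [0.5127 0.2242 0.042 ] w 0.0208 d 0.0084 -16.0
135 249 305 [0.5176 0.2225 0.042 ] w 0.0256 d 0.0136 -17.2
147 244 309 [0.5226 0.2206 0.042 ] w 0.0299 d 0.0189 -18.4
159 240
[... 315 characters left out ...]
42 ] w 0.0543 d 0.0537 -18.5
231 222 333 [0.5617 0.2076 0.042 ] w 0.0555 d 0.0601 -18.3
243 222 334 [0.5679 0.2057 0.042 ] w 0.0567 d 0.0666 -18.2
255 222 333 [0.5742 0.2033 0.042 ] w 0.057 d 0.0733 -18.4
267 325 330 [0.589  0.2255 0.042 ] w 0.0031 d 0.0843 -0.7
279 326 330 [0.5958 0.2238 0.042 ] w 0.0026 d 0.0912 -1.7
291 327 330 [0.6029 0.222  0.042 ] w 0.0021 d 0.0984 -2.6
0.0256 0 [array([322., 247.]), array([237., 247.])]
0.0256 0.019 [array([327., 262.]), array([233., 262.])]
0.0256 0.038 [array([333., 281.]), array([227., 281.])]
0.03 0 [array([330., 247.]), array([230., 247.])]
0.03 0.019 [array([335., 262.]), array([225., 262.])]
0.03 0.038 [array([342., 281.]), array([218., 281.])]
```

View pics/w3c.png

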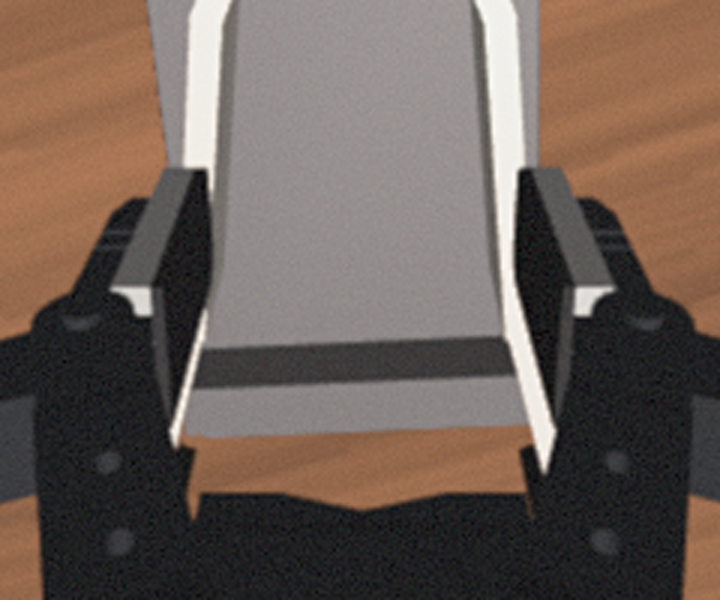

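```bash
python3 - <<'E'
from h import *
s=env.get_state();print(env.grip_depth,s['tcp_pos'],s['joint_pos'],s['orientation'])
d=cam('side');T=s['tcp_pos']
for h in (0,.019,.04,.06): print(h,np.round(proj(d,T+[0,0,h]),1))
cv2.imwrite('pics/s5.png',cv2.resize(d['frame'][60:200,200:340,::-1],None,fx=4.2,fy=4.2,interpolation=cv2.INTER_CUBIC))
t=cam('top');print(np.round(proj(t,T),1));
E
```

```text
0.0187 [0.58359838 0.20195041 0.11627301] [ 0.20391381  0.4304033  -0.00205002  1.13628317 -0.00126941  0.53276572] [ 1.18937359e-03  1.63686581e-01  9.86511652e-01 -2.21292460e-04]
0 [274.  160.8]
0.019 [273.8 155.2]
0.04 [273.7 148.8]
0.06 [273.5 142.7]
[207.3 181.5]
```

View pics/s5.png

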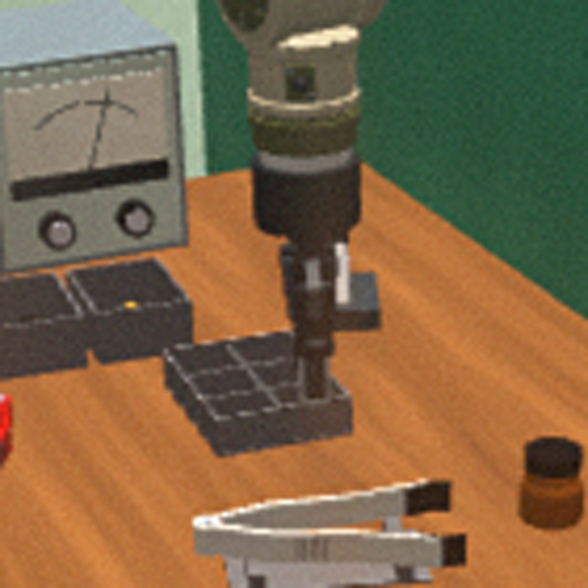

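```bash
python3 - <<'E'
from h import *
s=env.get_state();d=cam('side');T=s['tcp_pos'];a=np.radians(71)
n=np.array([np.cos(a),np.sin(a),0])
for off in (.026,.033):
  for h in (0,.01,.02,.03,.04): print(off,h,np.round(proj(d,T-n*off+[0,0,h]),1),np.round(proj(d,T+n*off+[0,0,h]),1))
c=np.load('w4.npy',allow_pickle=True).item()
x=np.array([-n[1],n[0],0]) # tool x (towards camera)
for h in (0,.01,.02,.03,.035,.04):print(h,[np.round(proj(c,T+sg*n*.0256+x*.011+[0,0,h+.0013]),1) for sg in(1,-1)])
E
```

```text
0.026 0 [274.2 165.2] [273.1 158.1]
0.026 0.01 [274.1 162.2] [273.  155.2]
0.026 0.02 [274.  159.2] [272.9 152.2]
0.026 0.03 [273.9 156.2] [272.8 149.2]
0.026 0.04 [273.8 153.1] [272.8 146.2]
0.033 0 [274.3 166.2] [273.  157.2]
0.033 0.01 [274.2 163.2] [272.9 154.2]
0.033 0.02 [274.2 160.2] [272.8 151.3]
0.033 0.03 [274.1 157.1] [272.7 148.3]
0.033 0.04 [274. 154.] [272.6 145.3]
0 [array([321.2, 225.9]), array([235.2, 225.7])]
0.01 [array([323.4, 232.5]), array([232.7, 232.2])]
0.02 [array([325.9, 239.8]), array([230. , 239.5])]
0.03 [array([328.7, 248. ]), array([226.9, 247.7])]
0.035 [array([330.2, 252.5]), array([225.2, 252.2])]
0.04 [array([331.8, 257.3]), array([223.5, 257. ])]
```

Two views agree that the fingertips stand about 33 mm above the reported TCP: wrist corners at (228,257) and (333,257), side-view tip at (274.5,155.7). The pads therefore only brushed the tops of the arms. I'll open, go back down deeper by that amount, and watch the force and the pictures.

Emit:
step_arm --series '[[[-0.3, -0.1, 0], 0, 0], [[-0.3, -0.1, 0], 0, 0], [[-0.3, -0.1, -4], 0, 0], [[-0.3, -0.1, -8.5], 0, 0], [[-0.3, -0.1, -10.5], 0, 0]]'

```text
clock: 5.52
tcp_pos: [0.5766, 0.2001, 0.0054]
orientation: [-0.003, 0.164, 0.986, -0.002]
wrist_force: [0.5, -0.4, 0.1]
finger_gap: 0.0852
```

Emit:
step_arm --series '[[[0, 0, 0], 0, 0], [[0, 0, -0.5], 0, 0], [[0, 0, -1], 0, 0], [[0, 0, -1], 0, 0]]'

```text
clock: 6.02
tcp_pos: [0.5769, 0.2001, -0.0042]
orientation: [-0.003, 0.164, 0.987, -0.002]
wrist_force: [0.1, 0.6, 1.2]
finger_gap: 0.0855
```

```bash
python3 - <<'E'
from h import *
s=env.get_state();print(s['clock'],s['tcp_pos'],s['wrist_force'],s['finger_gap'])
c=cam('wrist');d=cam('side')
cv2.imwrite('pics/ws6.png',np.hstack([cv2.resize(c['frame'][80:400,100:460,::-1],(400,355)),cv2.resize(d['frame'][130:220,230:330,::-1],(394,355),interpolation=cv2.INTER_CUBIC)]))
E
```

```text
6.025 [ 0.57688175  0.20013672 -0.00424453] [0.09070956 0.5773532  1.20713824] 0.08549643440023018
```

View pics/ws6.png

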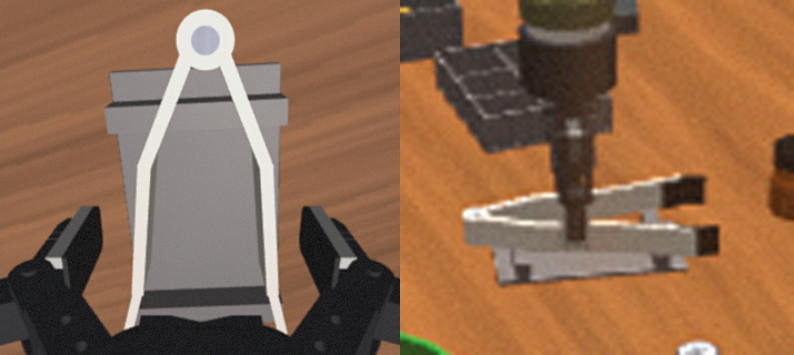

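The TCP reads -4 mm with nothing touched, and the fingers stand beside the arms, so the offset is real. I'll go down another 15 mm.

Emit:
step_arm --series '[[[0.3, 0, -0.7], 0, 0], [[0.3, 0, -1.4], 0, 0], [[0.3, 0, -1.4], 0, 0], [[0.3, 0, -1.4], 0, 50]]'

```text
clock: 6.62
tcp_pos: [0.5798, 0.2001, -0.0183]
orientation: [-0.003, 0.164, 0.986, -0.002]
wrist_force: [0.1, -0.1, -0.3]
finger_gap: 0.0702
```

Emit:
step_arm --series '[[[0, 0, 0], 0, 70], [[0, 0, 0], 0, 95], [[0, 0, 0], 0, 102], [[0, 0, 0], 0, 102]]'

```text
clock: 7.12
tcp_pos: [0.5811, 0.2004, -0.0165]
orientation: [-0.002, 0.164, 0.986, -0.001]
wrist_force: [-0.1, -0.0, 7.9]
finger_gap: 0.0516
```

```bash
python3 - <<'E'
from h import *
s=env.get_state();print(s['clock'],s['tcp_pos'],s['wrist_force'],s['finger_gap'])
c=cam('wrist');d=cam('side')
cv2.imwrite('pics/ws7.png',np.hstack([cv2.resize(c['frame'][80:400,100:460,::-1],(400,355)),cv2.resize(d['frame'][130:220,230:330,::-1],(394,355),interpolation=cv2.INTER_CUBIC)]))
E
```

```text
7.125 [ 0.58109244  0.20035491 -0.01651244] [-0.06750126 -0.03989242  7.87267245] 0.051578807892655676
```

View pics/ws7.png

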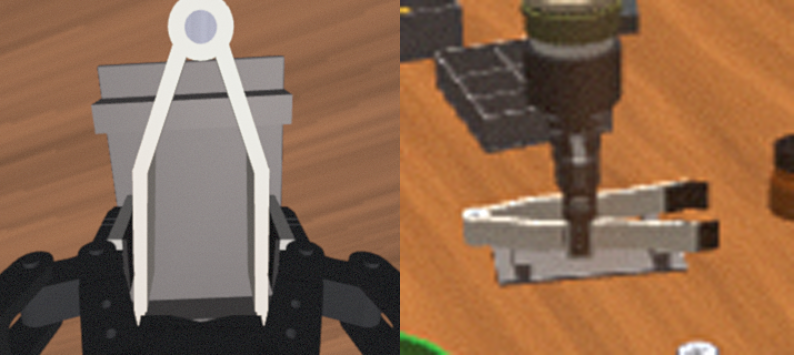

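Now the arms are squeezed between the pads, at a gap of 51.6 mm. Lifting.

Emit:
step_arm --series '[[[0, 0, 0.4], 0, 102], [[0, 0, 1.5], 0, 102], [[0, 0, 4], 0, 102], [[0, 0, 7], 0, 102], [[0, 0, 9], 0, 102]]'

```text
clock: 7.85
tcp_pos: [0.5816, 0.2005, 0.0754]
orientation: [-0.001, 0.164, 0.986, -0.001]
wrist_force: [1.1, -0.4, -1.4]
finger_gap: 0.0514
```

```bash
python3 - <<'E'
from h import *
s=env.get_state();print(s['clock'],s['tcp_pos'],s['wrist_force'],s['ft_torque'],s['finger_gap'],s['joint_pos'])
c=cam('wrist','w8.png');d=cam('side');np.save('w8.npy',c,allow_pickle=True)
cv2.imwrite('pics/ws8.png',np.hstack([cv2.resize(c['frame'][:,80:480,::-1],(400,420)),cv2.resize(d['frame'][110:220,230:330,::-1],(382,420),interpolation=cv2.INTER_CUBIC)]))
E
```

```text
7.85 [0.5816144  0.20046335 0.07544744] [ 1.13033494 -0.41040237 -1.40561224] [-0.05006336 -0.03404946  0.00503637] 0.05141491260869742 [ 0.20229473  0.45644263 -0.06604351  1.05069495 -0.00147368  0.53133979]
```

View pics/ws8.png

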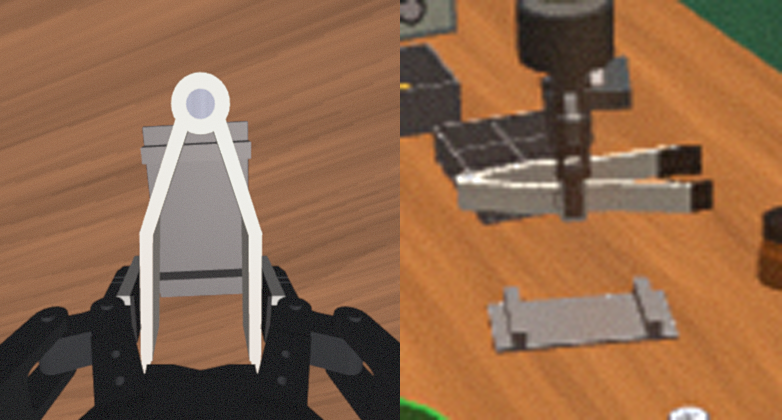

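The tongs are held level with about 1.1 N extra on the wrist, and the rest is empty. Next I'll move sideways to get the capacitor and board into the wrist view.

Emit:
step_arm --series '[[[0, -1.5, 2], 0, 102], [[0, -4.5, 5], 0, 102], [[0, -8, 8], 0, 102], [[0, -12, 10], 0, 102], [[0, -15, 10], 0, 102]]'

```text
clock: 8.57
tcp_pos: [0.5839, 0.0493, 0.1778]
orientation: [0.002, 0.164, 0.986, -0.0]
wrist_force: [0.8, 0.5, -1.9]
finger_gap: 0.0512
```

Emit:
step_arm --series '[[[0, -0.5, 0], 0, 102], [[0, -0.5, 0], 0, 102]]'

```text
clock: 8.82
tcp_pos: [0.5835, 0.0443, 0.1771]
orientation: [0.001, 0.164, 0.986, -0.0]
wrist_force: [-0.0, 0.2, -1.5]
finger_gap: 0.0513
```

```bash
python3 - <<'E'
from h import *
s=env.get_state();print(s['clock'],s['tcp_pos'],s['wrist_force'],s['finger_gap'],abs(s['qvel']).max())
c=cam('wrist','w9.png');np.save('w9.npy',c,allow_pickle=True)
E
```

```text
8.825 [0.58346997 0.04425675 0.17711935] [-0.0080687   0.17792537 -1.5177454 ] 0.0512694012825562 0.023005520290748736
```

View pics/w9.png

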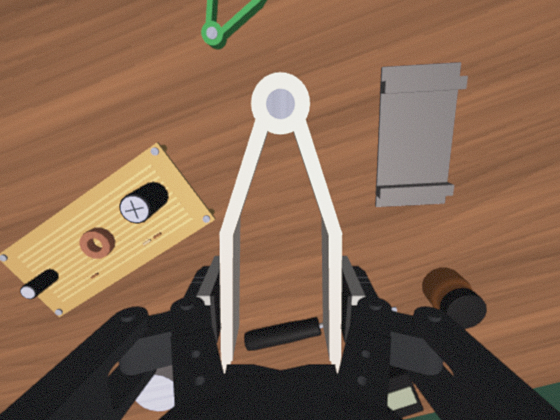

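The capacitor's silver top is at (135,210), the coil at (97,243) and the slim capacitor at (28,292). The board corners are near (156,146), (213,218), (58,315) and (0,256). The tongs' pivot is at (280,104).

```bash
python3 - <<'E'
from h import *
c=np.load('w9.npy',allow_pickle=True).item();im=c['frame'];hsv=cv2.cvtColor(im,cv2.COLOR_RGB2HSV)
m=((hsv[:,:,0]>15)&(hsv[:,:,0]<30)&(hsv[:,:,1]>80)&(hsv[:,:,2]>140)).astype(np.uint8);m[:,225:]=0
m=cv2.morphologyEx(m,cv2.MORPH_CLOSE,np.ones((9,9)))
cs=max(cv2.findContours(m,cv2.RETR_EXTERNAL,cv2.CHAIN_APPROX_NONE)[0],key=cv2.contourArea)
cs=cv2.convexHull(cs)[:,0]
P=np.array([onz(c,u,v,.024)[:2] for u,v in cs],np.float32)
r=cv2.minAreaRect(P);print('board',r)
# silver top ellipse
s=((hsv[:,:,1]<60)&(hsv[:,:,2]>120)).astype(np.uint8);s[:,:110]=0;s[:,165:]=0;s[:185]=0;s[235:]=0
s=cv2.morphologyEx(s,cv2.MORPH_CLOSE,np.ones((5,5)))
k=max(cv2.findContours(s,cv2.RETR_EXTERNAL,cv2.CHAIN_APPROX_NONE)[0],key=cv2.contourArea)
print(cv2.boundingRect(k));Q=np.array([onz(c,u,v,.074)[:2] for u,v in k[:,0]],np.float32);print('cap',cv2.minEnclosingCircle(Q),Q.mean(0))
t=cam('top');ti=t['frame']
for h in (.074,):print(onz(t,296.2,194.2,h))
st=env.get_state();w,x,y,z=st['orientation'];print('tool y',np.degrees(np.arctan2(1-2*(x*x+z*z),2*(x*y-w*z))))
print('pivot px',[ (h,(onz(c,280.5,104,h)-st['tcp_pos'])[:2].round(4),np.linalg.norm((onz(c,280.5,104,h)-st['tcp_pos'])[:2]).round(4)) for h in (.22,.23,.235,.24)])
E
```

```text
board ((0.5764235854148865, -0.16809076070785522), (0.10284875333309174, 0.2448517382144928), 13.688210487365723)
(120, 196, 29, 27)
cap ((0.5497234463691711, -0.08776041865348816), 0.013196268118917942) [ 0.54951113 -0.08777891]
[ 0.54692513 -0.08711847  0.074     ]
tool y 71.16618381427372
pivot px [(0.22, array([-0.0768,  0.0257]), np.float64(0.081)), (0.23, array([-0.0768,  0.0257]), np.float64(0.081)), (0.235, array([-0.0768,  0.0257]), np.float64(0.0809)), (0.24, array([-0.0767,  0.0257]), np.float64(0.0809))]
```

Emit:
step_arm --series '[[[-2, -2.5, 0], 0.1, 102], [[-5, -6, 0], 0.22, 102], [[-8.5, -10, 0], 0.35, 102], [[-11.5, -13.5, 0], 0.47, 102], [[-12.5, -15.4, 0], 0.565, 102]]'

```text
clock: 9.55
tcp_pos: [0.4569, -0.1089, 0.1771]
orientation: [0.001, -0.12, 0.993, 0.0]
wrist_force: [1.2, -0.8, -1.1]
finger_gap: 0.0512
```

Emit:
step_arm --series '[[[0, 0, 0], 0, 102], [[0, 0, 0], 0, 102]]'

```text
clock: 9.8
tcp_pos: [0.4572, -0.1079, 0.177]
orientation: [0.001, -0.12, 0.993, 0.001]
wrist_force: [-0.5, -0.2, -0.8]
finger_gap: 0.0514
```

```bash
cat > chk.py <<'E'
from h import *
import sys
n=sys.argv[1]
st=env.get_state();w,x,y,z=st['orientation'];ty=np.degrees(np.arctan2(1-2*(x*x+z*z),2*(x*y-w*z)))
T=st['tcp_pos'];print(st['clock'],T.round(4),'F',st['wrist_force'].round(1),'M',st['ft_torque'].round(2),'gap',st['finger_gap'].round(4),'yaw',ty-90,'qv',abs(st['qvel']).max().round(3))
a=np.radians(ty-90);tip=T+np.array([np.cos(a),np.sin(a),0])*.094;e=tip[:2]-[.5495,-.0878];ax=np.array([np.cos(a),np.sin(a)]);print('tip-cap along',e@ax,'lat',e@[-ax[1],ax[0]])
c=cam('wrist');d=cam('side');t=cam('top')
np.save('last.npy',dict(w=c,s=d,t=t),allow_pickle=True)
a=cv2.resize(c['frame'][...,::-1],(400,300));b=cv2.resize(d['frame'][155:275,240:400,::-1],(400,300),interpolation=cv2.INTER_CUBIC);e=cv2.resize(t['frame'][140:240,240:370,::-1],(390,300),interpolation=cv2.INTER_CUBIC)
bb=cv2.resize(d['frame'][110:260,210:410,::-1],(400,300),interpolation=cv2.INTER_CUBIC)
cv2.imwrite('pics/%s.png'%n,np.vstack([np.hstack([a,b]),np.hstack([cv2.resize(e,(400,300)),bb])]))
E
python3 chk.py k1
```

```text
Traceback (most recent call last):
  File "chk.py", line 5, in <module>
    T=st['tcp_pos'];print(st['clock'],T.round(4),'F',st['wrist_force'].round(1),'M',st['ft_torque'].round(2),'gap',st['finger_gap'].round(4),'yaw',ty-90,'qv',abs(st['qvel']).max().round(3))
                                                                                                                   ^^^^^^^^^^^^^^^^^^^^^^
AttributeError: 'float' object has no attribute 'round'
```

```bash
sed -i "s/st\['finger_gap'\].round(4)/round(st['finger_gap'],4)/" chk.py; python3 chk.py k1
```

```text
9.8 [ 0.4572 -0.1079  0.177 ] F [-0.5 -0.2 -0.8] M [ 0.01 -0.03 -0.  ] gap 0.0514 yaw 13.72909144591678 qv 0.009
tip-cap along -0.0004297313509389463 lat 0.0023762430067373907
```

View pics/k1.png

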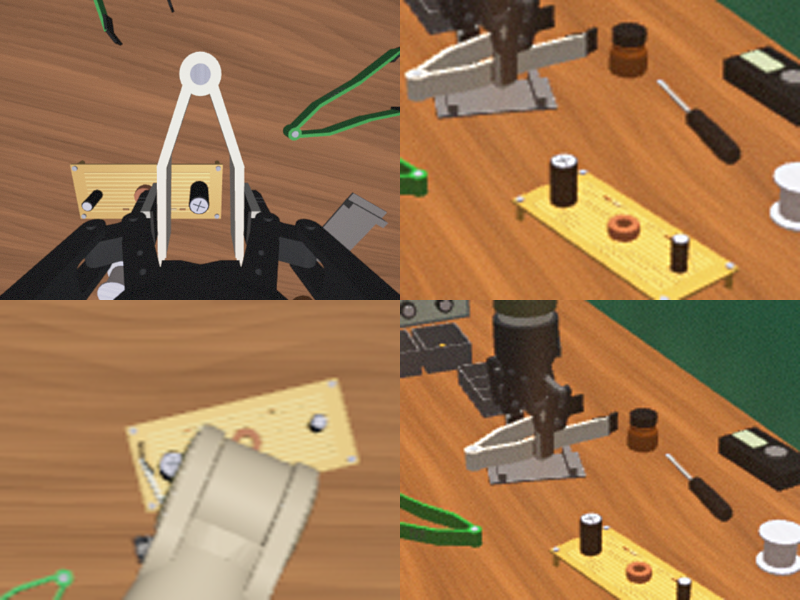

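The wrist view shows the capacitor's top between the tongs' arms, at about (278,287) full-size, with the board square to the tongs. I'll refine this.

```bash
python3 - <<'E'
from h import *
L=np.load('last.npy',allow_pickle=True).item();c=L['w'];im=c['frame']
cv2.imwrite('pics/k1c.png',cv2.resize(im[60:390,180:380,::-1],None,fx=1.8,fy=1.8,interpolation=cv2.INTER_CUBIC))
hsv=cv2.cvtColor(im,cv2.COLOR_RGB2HSV)
s=((hsv[:,:,1]<60)&(hsv[:,:,2]>110)).astype(np.uint8);s[:,:250]=0;s[:,310:]=0;s[:265]=0;s[310:]=0
s=cv2.morphologyEx(s,cv2.MORPH_CLOSE,np.ones((5,5)))
k=max(cv2.findContours(s,cv2.RETR_EXTERNAL,cv2.CHAIN_APPROX_NONE)[0],key=cv2.contourArea)
print(cv2.boundingRect(k));Q=np.array([onz(c,u,v,.074)[:2] for u,v in k[:,0]],np.float32);(x,y),r=cv2.minEnclosingCircle(Q);print(x,y,r)
T=np.array([.4572,-.1079,.177]);a=np.radians(13.7)
print('pivot px proj, tip',np.round(proj(c,T+np.array([-np.cos(a)*.081,-np.sin(a)*.081,.0587])),1))
p=onz(c,280,104,T[2]+.0587);d=np.array([x,y])-p[:2];print('pivot',p.round(4),'dir pivot->cap',np.degrees(np.arctan2(d[1],d[0])),np.linalg.norm(d), 'need .175')
# arms symmetric
w=((hsv[:,:,2]>170)&(hsv[:,:,1]<40))
for r in (200,230,340,350,360):
    xs=np.nonzero(w[r])[0];xs=xs[(xs>205)&(xs<350)]
    if len(xs):
        A=onz(c,xs[0]-.5,r,T[2]+.0587);B=onz(c,xs[-1]+.5,r,T[2]+.0587);m=(A+B)/2-p;print(r,xs[0],xs[-1],np.linalg.norm(A-B).round(4),np.linalg.norm(m).round(4),np.degrees(np.arctan2(m[1],m[0])).round(2))
E
```

```text
(266, 277, 26, 23)
0.549701988697052 -0.08702907711267471 0.013510419055819511
pivot px proj, tip [279.3 104. ]
pivot [ 0.3784 -0.1269  0.2357] dir pivot->cap 13.0898735940965 0.17583379571965022 need .175
200 230 330 0.0377 0.0339 13.77
230 220 340 0.0466 0.046 13.77
340 221 340 0.0525 0.0979 13.89
350 221 340 0.0532 0.1034 13.89
360 222 339 0.053 0.1089 13.88
```

View pics/k1c.png

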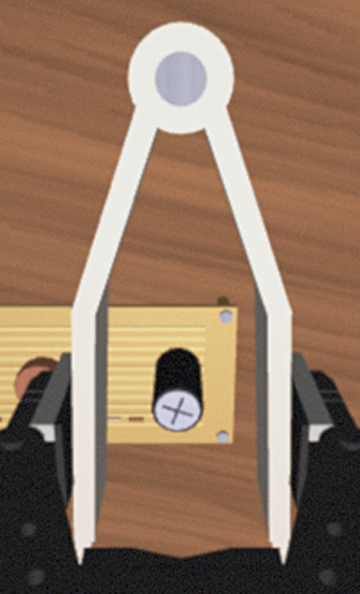

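The tongs sit 2.3 mm too far to +y. I'll correct that and come down, stopping above the can for a check.

Emit:
step_arm --series '[[[0.1, -0.2, -1], 0, 102], [[0.1, -0.2, -3.5], 0, 102], [[0.1, -0.2, -7], 0, 102], [[0.1, -0.2, -9.5], 0, 102], [[0.1, -0.2, -9.5], 0, 102]]'

```text
clock: 10.58
tcp_pos: [0.4564, -0.1088, 0.0796]
orientation: [-0.001, -0.12, 0.993, 0.002]
wrist_force: [-0.1, -0.2, -0.9]
finger_gap: 0.0515
```

```bash
python3 chk.py k2; python3 - <<'E'
from h import *
L=np.load('last.npy',allow_pickle=True).item();c=L['w'];im=c['frame']
hsv=cv2.cvtColor(im,cv2.COLOR_RGB2HSV)
s=((hsv[:,:,1]<60)&(hsv[:,:,2]>110)).astype(np.uint8);s[:,:245]=0;s[:,315:]=0;s[:265]=0
k=max(cv2.findContours(s,cv2.RETR_EXTERNAL,cv2.CHAIN_APPROX_NONE)[0],key=cv2.contourArea);print(cv2.boundingRect(k))
Q=np.array([onz(c,u,v,.074)[:2] for u,v in k[:,0]],np.float32);print(cv2.minEnclosingCircle(Q))
E
```

```text
10.575 [ 0.4564 -0.1088  0.0796] F [-0.1 -0.2 -0.9] M [-0.02 -0.   -0.01] gap 0.0515 yaw 13.823206013352902 qv 0.055
tip-cap along -0.0013801289873196967 lat 0.0018780892707913708
(260, 352, 37, 18)
((0.5490983724594116, -0.08702562749385834), 0.01296986173838377)
```

View pics/k2.png

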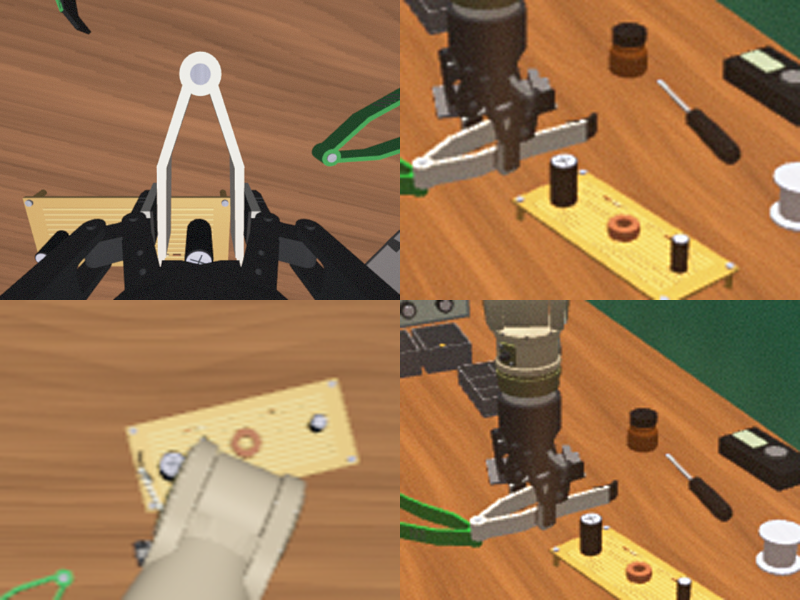

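The capacitor's top spans columns 260–297, with the tongs' axis at column 280, so it is centred within about 1 mm. Going down around the can.

Emit:
step_arm --series '[[[0.2, -0.1, 0], 0, 102], [[0.2, -0.1, -1.5], 0, 102], [[0.2, -0.1, -3], 0, 102], [[0.2, -0.1, -4.5], 0, 102], [[0.2, -0.1, -5], 0, 102]]'

```text
clock: 11.35
tcp_pos: [0.4597, -0.1104, 0.0309]
orientation: [0.0, -0.12, 0.993, 0.001]
wrist_force: [0.1, 0.1, -1.1]
finger_gap: 0.0511
```

Emit:
step_arm --series '[[[0, 0, -1], 0, 102], [[0, 0, -2], 0, 102], [[0, 0, -2.2], 0, 102], [[0, 0, -2.2], 0, 102]]'

```text
clock: 11.85
tcp_pos: [0.4597, -0.1105, 0.0088]
orientation: [0.0, -0.12, 0.993, 0.001]
wrist_force: [0.3, -0.2, -0.6]
finger_gap: 0.0512
```

```bash
python3 chk.py k3; python3 - <<'E'
from h import *
L=np.load('last.npy',allow_pickle=True).item();d=L['s'];t=L['t']
cv2.imwrite('pics/k3s.png',np.hstack([cv2.resize(d['frame'][195:265,245:325,::-1],(400,350),interpolation=cv2.INTER_CUBIC),cv2.resize(t['frame'][170:220,270:330,::-1],(390,350),interpolation=cv2.INTER_CUBIC)]))
E
```

```text
11.85 [ 0.4597 -0.1105  0.0088] F [ 0.3 -0.2 -0.6] M [ 0.02 -0.04  0.03] gap 0.0512 yaw 13.813299755226467 qv 0.01
tip-cap along 0.001396368125068513 lat -0.0005906716990816573
```

View pics/k3s.png

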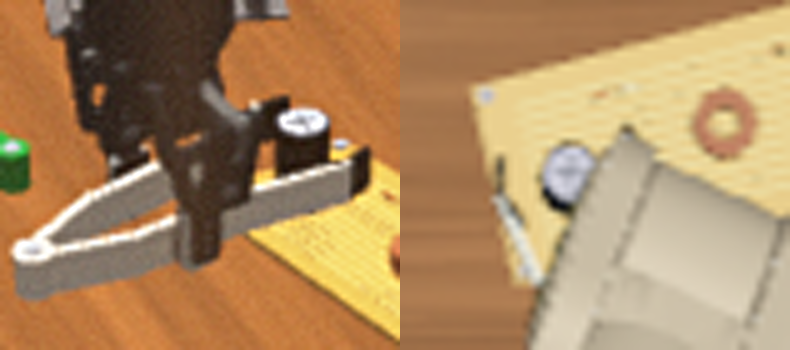

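View pics/k3.png

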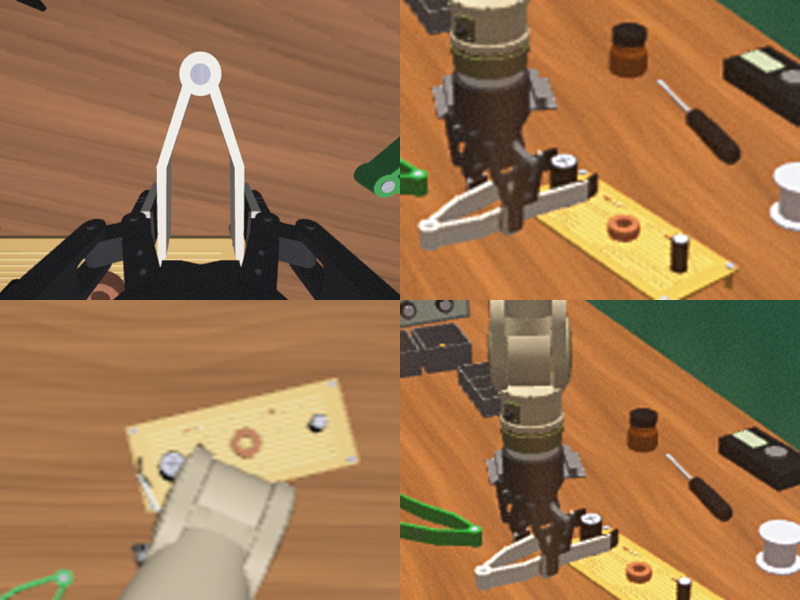

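```bash
python3 - <<'E'
from h import *
L=np.load('last.npy',allow_pickle=True).item();d=L['s'];t=L['t']
T=np.array([.4597,-.1105,.0088]);a=np.radians(13.8);ax=np.array([np.cos(a),np.sin(a),0]);n=np.array([-ax[1],ax[0],0])
for l in (.094,.112): 
  for z in (-.012,.012): print(l,z,(np.array(proj(d,T+ax*l-n*.030+[0,0,.0465+z]))-[245,195])*5)
print('pivot top',(np.array(proj(d,T-ax*.081+[0,0,.0585]))-[245,195])*5)
print('cap top',(np.array(proj(d,[.5495,-.0872,.074]))-[245,195])*5, (np.array(proj(t,[.5495,-.0872,.074]))-[270,170])*[6.5,7])
print('top jaw L tip',(np.array(proj(t,T+ax*.112+n*.030+[0,0,.0585]))-[270,170])*[6.5,7])
E
```

```text
0.094 -0.012 [337.89817013 195.03071655]
0.094 0.012 [338.36907714 156.27874228]
0.112 -0.012 [363.95527176 183.45809436]
0.112 0.012 [364.64728176 144.86572236]
pivot top [ 28.46463146 248.90297558]
cap top [298.54803553 121.92234849] [170.43966032 163.973977  ]
top jaw L tip [105.97155079 140.75321906]
```

The predicted jaw tip (364,145–183) and pivot match what is seen in the side crop, so the tongs are level and around the can's mid-height. Squeezing gradually.

Emit:
step_arm --newtons 60 --series '[[[0, 0, 0], 0, 112], [[0, 0, 0], 0, 122], [[0, 0, 0], 0, 132], [[0, 0, 0], 0, 142], [[0, 0, 0], 0, 150]]'

```text
clock: 12.62
tcp_pos: [0.4601, -0.1106, 0.0092]
orientation: [0.001, -0.12, 0.993, 0.001]
wrist_force: [0.0, 0.3, 0.1]
finger_gap: 0.0354
```

Emit:
step_arm --series '[[[0, 0, 0], 0, 158], [[0, 0, 0], 0, 166], [[0, 0, 0], 0, 174], [[0, 0, 0], 0, 180], [[0, 0, 0], 0, 180]]'

```text
clock: 13.25
tcp_pos: [0.4601, -0.1106, 0.0093]
orientation: [0.001, -0.12, 0.993, 0.001]
wrist_force: [-0.2, -0.3, -0.4]
finger_gap: 0.032
```

```bash
python3 chk.py k4; python3 - <<'E'
from h import *
L=np.load('last.npy',allow_pickle=True).item();d=L['s'];t=L['t']
cv2.imwrite('pics/k4s.png',np.hstack([cv2.resize(d['frame'][195:265,245:325,::-1],(400,350),interpolation=cv2.INTER_CUBIC),cv2.resize(t['frame'][170:220,270:330,::-1],(390,350),interpolation=cv2.INTER_CUBIC)]))
E
```

```text
13.25 [ 0.4601 -0.1106  0.0093] F [-0.2 -0.3 -0.4] M [ 0.01 -0.02  0.04] gap 0.032 yaw 13.81285093270553 qv 0.002
tip-cap along 0.0017176457197550818 lat -0.0008375852874052412
```

View pics/k4s.png

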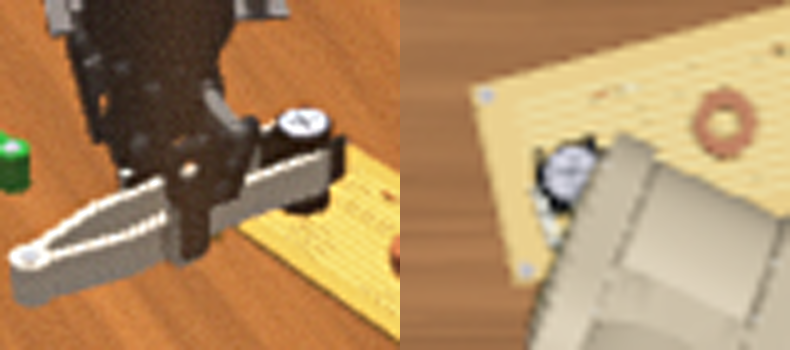

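The gap stopped at 32 mm, against 33 mm expected when closed on the capacitor. The can is upright between the jaws with its silver top at (303,122) in the crop. Lifting 10 cm.

Emit:
step_arm --series '[[[0, 0, 0.3], 0, 180], [[0, 0, 0.8], 0, 180], [[0, 0, 1.6], 0, 180], [[0, 0, 2.6], 0, 180], [[0, 0, 3.6], 0, 180]]'

```text
clock: 14.02
tcp_pos: [0.4603, -0.1107, 0.0462]
orientation: [0.001, -0.12, 0.993, 0.001]
wrist_force: [-0.2, 0.4, -1.7]
finger_gap: 0.0319
```

Emit:
step_arm --series '[[[0, 0, 1.2], 0, 180], [[0, 0, 2.6], 0, 180], [[0, 0, 4], 0, 180], [[0, 0, 5.2], 0, 180], [[0, 0, 6], 0, 180]]'

```text
clock: 14.65
tcp_pos: [0.4606, -0.1108, 0.1072]
orientation: [0.001, -0.12, 0.993, 0.0]
wrist_force: [-0.6, -0.2, -1.0]
finger_gap: 0.0322
```

Emit:
step_arm --series '[[[0, 0, 0.4], 0, 180], [[0, 0, 0.4], 0, 180], [[0, 0, 0.4], 0, 180]]'

```text
clock: 15.02
tcp_pos: [0.4602, -0.1107, 0.1107]
orientation: [0.001, -0.12, 0.993, 0.001]
wrist_force: [-0.5, -0.6, -1.3]
finger_gap: 0.0322
```

```bash
python3 chk.py k5; python3 - <<'E'
from h import *
L=np.load('last.npy',allow_pickle=True).item();d=L['s'];t=L['t']
cv2.imwrite('pics/k5s.png',np.hstack([cv2.resize(d['frame'][155:265,230:350,::-1],(436,400),interpolation=cv2.INTER_CUBIC),cv2.resize(t['frame'][165:220,270:320,::-1],(364,400),interpolation=cv2.INTER_CUBIC)]))
E
```

```text
15.025 [ 0.4602 -0.1107  0.1107] F [-0.5 -0.6 -1.3] M [ 0.05  0.04 -0.02] gap 0.0322 yaw 13.811386474358514 qv 0.004
tip-cap along 0.0018341193502606466 lat -0.000912966989062909
```

View pics/k5s.png

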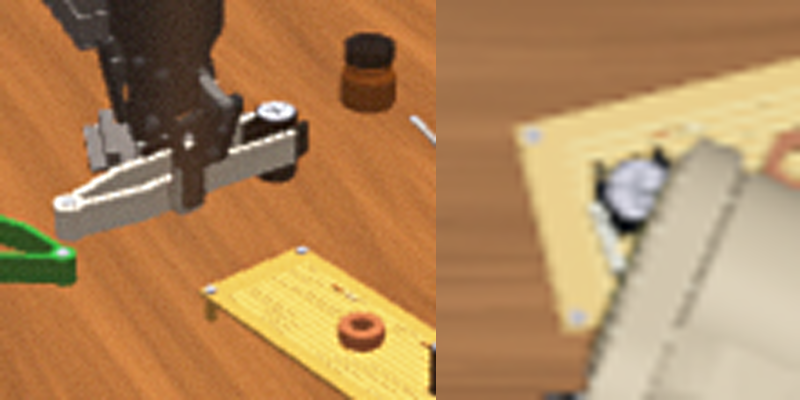

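The can is in the jaws, clear of the board, its silver top at crop (277,111) and its underside at (278,178). I'll check the height and verticality by projection.

```bash
python3 - <<'E'
from h import *
L=np.load('last.npy',allow_pickle=True).item();d=L['s'];t=L['t']
P=np.array([.5503,-.0873,0])
for z in (.165,.17,.174,.178): print(z,((np.array(proj(d,P+[0,0,z]))-[230,155])*3.636).round(1))
# lower visible rim of can bottom: point nearest camera
o=ray(d,d['cx'],d['cy'])[0];v=(o-P)[:2];v/=np.linalg.norm(v)
for z in (.115,.12,.124,.128): print('bot',z,((np.array(proj(d,P+[*(v*.015),z]))-[230,155])*3.636).round(1))
o2=cam('side');s=env.get_state();print(s['clock'],s['tcp_pos'],s['finger_gap'])
a=L['s']['frame'].astype(int);b=o2['frame'].astype(int);print('diff',abs(a-b)[155:265,230:350].mean())
E
```

```text
0.165 [273.1 123.1]
0.17 [273.1 116.8]
0.174 [273.1 111.8]
0.178 [273.2 106.7]
bot 0.115 [272.8 195.4]
bot 0.12 [272.9 189.3]
bot 0.124 [272.9 184.4]
bot 0.128 [272.9 179.5]
15.225 [ 0.46032014 -0.11073386  0.11080819] 0.03227332854284466
diff 3.2702020202020203
```

Emit:
step_arm --series '[[[0, 0, -0.1], 0, 180], [[0, 0, -0.1], 0, 180], [[0, 0, -0.1], 0, 180], [[0, 0, -0.1], 0, 180], [[0, 0, -0.1], 0, 180]]'

```text
clock: 15.85
tcp_pos: [0.4603, -0.1107, 0.1098]
orientation: [0.001, -0.12, 0.993, 0.001]
wrist_force: [-0.1, 0.5, -1.9]
finger_gap: 0.0319
```

```bash
python3 chk.py k6
```

```text
15.85 [ 0.4603 -0.1107  0.1098] F [-0.1  0.5 -1.9] M [-0.02  0.05  0.04] gap 0.0319 yaw 13.81286512987461 qv 0.003
tip-cap along 0.0019282778771020363 lat -0.0009631834532417376
```

View pics/k6.png

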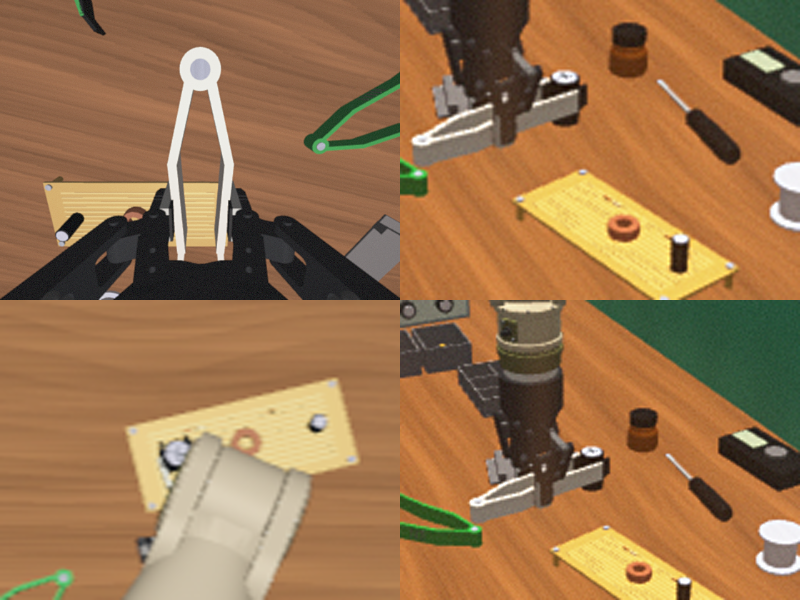

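The can is held upright and steady. The coil and slim capacitor are where they were. Handing in.

```bash
python3 -c "
from workcell import env
print(env.hand_in()); print(env.get_state()['finger_gap'])"
```

```text
the job is handed in; nothing more can be done
None
the job is handed in; nothing more can be done
```

The fat capacitor is held upright in the squeezed tongs, its underside about 10 cm above the board, and the job was handed in at about 16 s. I took the white tongs from their rest, lowered them around the capacitor along the board's short axis, squeezed, and lifted.

**Last checks:**
- **Grip:** the finger gap was steady at 32 mm, against 33 mm expected when closed on the capacitor.
- **Height:** the arm rose 100.5 mm after the squeeze. In the side view the can's top is at about z = 0.174 m (0.174 expected). Its underside reads 0.124–0.129 m (0.124 expected).
- **Steadiness:** the joints were practically still (0.003 rad/s), and the force on the wrist was about 2 N.
- **Other parts:** the coil and slim capacitor look unmoved, and nothing else was touched.

**What failed or disagreed:**
- **First grasp:** it missed. The cameras showed the fingertips about 33 mm above the reported TCP height, so the pads only pressed on the tops of the tongs' arms, with about 8 N. I went in deeper by that offset and the second grasp held.
- **Top camera:** it placed things about 3 mm off in x compared with the wrist camera. I used the wrist values.

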